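# Set up the drilling jig for a wooden plaque

## Task

Get the small drilling jig ready for the wooden plaque. First push the plaque blank along its guide until its far edge rests against the fence, then press the sprung clamp arm down onto it until it snaps shut under the catch, and then turn the depth collar by its lug, click by click, until the number 6 sits at the pointer; leave it resting in that click. Leave the other things on the table where they are.

Things in the scene. Friction and masses are not known exactly. Their poses are not given: they have to be found in the camera images.
- jig: Grey drilling jig, fixed to the table; base plate 210 x 300 x 12 mm, x -112 to +98, y -165 to +135 mm in its own frame. Origin on the table top; +x to the fence (roughly away from the robot), +y to the clamp's hinge, z up. A steel column at the right carries the collar; from it a bar, 44 to 58 mm over the table, reaches along y over the guide at x = +5 mm as far as y = +13 mm.
- jig_fence (a point): Middle of the fence's near face on the bed, at (55, 30, 12) mm in the jig's frame. The fence is 8 mm high and lies across the far end of two guide rails along x (9 mm high, inner faces at y = -16.5 and +76.5 mm, from x = -90 to +55 mm). Beyond it stands the catch post, 18 x 26 mm, top 48 mm over the table, centre at x = +79, y = +57 mm.
- blank: Wooden plaque blank 120 (x) x 90 (y) x 8 mm, about 90 g, loose on the bed between the rails, 1.5 mm play each side; origin at the centre of its underside, axes parallel to the jig's. It starts 25 to 45 mm short of the fence; home, its centre is at (-5, 30, 12) mm in the jig's frame. Push its near edge; it slides with under 2 N.
- clamp (a joint): Clamp arm hinge, rad: about 0.8 to 1.2 open (standing up), about 0 when snapped shut with its rubber pad on the blank. A spring and friction hold it open. Pushed down, it meets the sprung catch ball at about 0.25, needs about 9 N at the tab, and snaps shut below about 0.1, where it stays.
- jig_clamp_hinge (a point): Axis of the clamp hinge, at (30, 112, 29) mm in the jig's frame; it runs along the jig's x. At joint value q the arm points from here cos(q) along the jig's -y and sin(q) up: shut it lies level. Open, its back (the face to push) looks to the jig's +y and up.
- clamp_tab (a point): Middle of the upper (outer) face of the flat tab at the clamp arm's end, 60 mm from the hinge axis. Tab 26 mm (along the hinge axis) x 30 mm, 6 mm thick; its tip is 75 mm from the axis. Shut, it lies 32 mm over the table. A pin with a ball end sticks out of its side towards the jig's +x, up to 33 mm from the arm's middle line.
- collar (a joint): Depth collar's angle, rad, growing anticlockwise seen from above. Eight click stops 0.44 apart: 0 is number 1 at the pointer, (n - 1) x 0.44 is number n, so number 6 is 2.20. Ends of travel just past 1 and 8. A sprung ball pulls it into the nearest click; leaving a click takes about 3 N at the lug. Starts at any of numbers 1 to 4.
- jig_collar_axis (a point): Point on the collar's vertical axis, at (5, -105, 77.5) mm in the jig's frame. The collar is an aluminium disc of radius 54 mm, 67.5 to 85.5 mm over the table, with dark numerals 1 to 8 on top. A fixed dark cap (radius 24 mm, top 96.5 mm) stands in its middle; its pointer tooth, out to 33 mm radius, points to the jig's +y, at the number set.
- lug_tip (a point): On the top face of the collar's lug, 71 mm from the collar's axis. The lug is a radial bar 10 mm wide, out to 84 mm from the axis, 67.5 to 85.5 mm over the table. At number 1 it points to the jig's -x, half way along the scale to -y, at number 8 to +x: its direction in the jig's frame is (joint value - 3.111) rad, anticlockwise from the jig's +x.
- sharpener: Bystander: steel pencil sharpener 26 x 16 x 12 mm, loose on the jig's base plate near its right front corner; origin at its underside's centre.
- mug: Bystander: white mug, 80 mm wide, 92 mm high; origin at its underside's centre.
- glue: Bystander: white glue bottle, 56 mm wide, 150 mm high; origin at its underside's centre.
- paintjar: Bystander: paint jar, 50 mm wide, 60 mm high; origin at its underside's centre.
- plate: Bystander: white plate, 200 mm wide; origin at its underside's centre.
- spare: Bystander: spare plaque blank 120 x 90 x 8 mm lying on the table, away from the jig: not needed; origin at its underside's centre.
- brush: Bystander: paint brush on the table; origin at its underside's centre.
- ladybird: Bystander: painted wooden ladybird, 48 mm wide; origin at its underside's centre.
Mind the look-alikes: they are no part of the job. What is shaped like the blank but black, blue or pink is not meant.

How it is judged:
On the way, in this order (a step that is already met when the one before it is completed fails the run):
1. the plaque blank is pushed home against the fence (within 3.5 mm) (x of blank in the frame of jig above -0.0085 m and z of blank in the frame of jig below 0.0145 m), for 0.2 s.
2. the clamp is snapped shut on the blank (all of step 1 and value of joint clamp below 0.07 rad), for 0.2 s.
3. the collar stands at number 6 (all of step 2 and value of joint collar between 2.08 and 2.32 rad), for 0.2 s.
At the end, for the whole second after the job is handed in: The blank lies flat in the guide with its far edge within 3.5 mm of the fence, the clamp is snapped shut (joint below 0.07 rad), and the collar rests in the click of number 6 (2.20 rad, within 0.12), all at rest (all of step 3 and linear speed of blank below 0.02 m/s and velocity of joint collar between -0.05 and 0.05 rad/s); the robot touches nothing.
It fails at once if a bystander is moved more than 40 mm (distance of any of sharpener, mug, glue, paintjar, plate, spare, brush, ladybird from where it was at the start of the episode above 0.04 m).
It also fails if it takes over 70 s, if anything falls off the work surface, if the arm or the gripper's body presses on something with over 40 N, if the wrist force passes 120 N, or if a joint passes its speed limit or range.

## Robot

A 6-joint arm with a two-finger parallel gripper is mounted at the origin on the work surface. World frame = base frame: x ahead of the robot, y to its left, z up, the work surface at z = 0. Lengths are in m, angles in rad, forces in N, time in s.
With the tool pointing down it reaches from about 0.35 to 0.775 m from the base axis. Payload 5.5 kg.
Tool frame: the origin (TCP) lies between the finger pads; the fingertips stand 19 mm ahead of it and the grasp point (between the pads) is the TCP; z points along the fingers, y is the line along which they close (so a half turn about z gives the same grasp; the last joint's range is limited). The gripper opens to 85 mm and grips with 20 to 120 N. Pads are 22 mm wide; open, the fingers measure 114 mm over their backs; the gripper's body (76 mm by 85 mm) begins 54 mm behind the grasp point. The pads swing forward as they close: fully open they stand 13 mm farther back than shut.
Start: joints at [-1.264, 0.313, 0.046, 1.304, 0, 1.431], TCP at [0.248, -0.519, 0.25] pointing down, gripper open.
Joint ranges: [-2.76, 2.76], [-0.86, 1.69], [-1.03, 1.26], [-2.2, 2.34], [-1.47, 1.5], [-3.14, 3.14]. Speed limits (rad/s): [2.57, 2.57, 3.14, 3.14, 3.14, 3.14].

## Interface

Orientations are given as a unit quaternion [w, x, y, z].
In Python, from workcell import env gives the robot as it stands.
- The arm moves only by the shell command python3 -m pendant 'ROWS' [FORCE]. ROWS is JSON, a list of rows, each an object with "travel": the shift along the tool's x, y, z scaled (see below), a list of three; "rot": the turn, a rotation vector about the tool's x, y, z scaled (see below), a list of three; "fingers": the opening, from -1 (shut) to 1 (fully open). In form: [{"travel": [dx, dy, dz], "rot": [wx, wy, wz], "fingers": fingers}, ...]. A call has 1 to 10 rows; each row is the pose to reach, as a shift and turn from the pose commanded when the call began, along the tool's axes at that moment; what a row does not reach only later rows make up. The controller multiplies each number of a shift by 0.12 m and each number of a turn by 60 degrees. A row lasts 1/10 s, in which the tool goes at most 50 mm and 8.59 degrees, less where a joint would pass 70% of its speed; a pose out of reach is approached as far as the arm can. A call with a number of a shift or a turn outside -1 to 1 is refused whole. A call with a gripper value outside its range is refused whole. The fingers move at their own pace and stop on an object; FORCE is the grip in N (left out, the last holds). Time passes only in rows, so rows that repeat a pose let the fingers close. It gives the time, the measured TCP pose, the force, the opening and the grip force at its end, in the units of the state.
- env.get_state(): the state, without advancing time (a new reading comes with each control period).
- env.read_camera(name): name is "scene" or "top" or "wrist"; returns (picture, depth): 480x640x3 uint8, blue, green, red; 480x640 float32, m along the optical axis (not along the pixel's ray), 0 where there is no reading.
- env.camera_model(name): a dict with "fovy" (degrees; the focal length in pixels is half the picture's height over the tangent of half this angle, whatever the lens; pixels are square), "cx", "cy" (the principal point, pixels), "rvec" (rotation vector, rad) and "tvec" (3), from world to camera coordinates, as OpenCV has them; the wrist camera has in their place "T_tool_cam" (4x4, takes a point from camera to tool coordinates, whose origin is the TCP and whose axes are the flange's). Camera axes: x right, y down, z forward; pixel columns grow to the right and rows downward; lengths in m; the calibration is good to about 2 mm. A picture is of the moment at which its call begins: read the wrist's pose just before it. camera_model takes no time and is no camera call.
- env.hand_in(): hands the job in; it is judged then, once.
Trained networks look in the newest picture that a camera, given by its name, has taken for a name from the list of things; names that differ only in an ending like _2 or _b are one class to them, and where a whole thing is asked for, a point or a joint stands for the part that bears it (a point fixed in the world has none). Each returns a list of dicts, best first, with "conf" (0 to 1); they miss things now and then, are a little off and sometimes report something else, mostly with a low value. They report only what shows in the picture. A call takes as long as a camera call. They do not tell look-alikes from the thing itself.
- env.outline_of(camera, target): "mask" (480x640 bool, what is visible of it) and "xy" ([column, row] in pixels, amid what is visible of it).
The state is a dict: "clock": time; "joint_pos": joint angles; "qvel": joint speeds; "tau": joint torques, N m; "tcp_pos": TCP position; "orientation": TCP orientation; "wrist_force": force on the tool from outside, world axes, zero at the start; "ft_torque": the same for the moment, N m; "finger_gap": finger opening in m; "grip_force": force on a finger pad.
Only numpy, scipy, OpenCV 4.12 (cv2) and the standard library are available. Lean on these libraries where they do the work, as an engineer would, in place of code of your own. Each camera call takes 0.05 s, during which the arm holds its last target. There are 200 camera calls.

## Working session

There is one attempt and no reset: what is moved stays moved. The work goes in short steps, Python scripts to look and compute and a shell command to move; the robot and the scene stay as the last step left them, time stands still between calls to the robot, and variables do not carry over. Pictures are saved under pics/ and viewed, at most 10 in all, crops included, and the job is handed in when it is done.

```bash
mkdir -p pics; ls; cat > h.py <<'E'
from workcell import env
import numpy as np, cv2
from scipy.spatial.transform import Rotation as R
def cam(n):
    m=env.camera_model(n); f=240/np.tan(np.radians(m["fovy"])/2)
    if "rvec" in m:
        Rm=cv2.Rodrigues(np.array(m["rvec"],float))[0]; t=np.array(m["tvec"],float).ravel()
        Rw,tw=Rm.T,-Rm.T@t
    else:
        s=env.get_state(); q=s["orientation"]; Rt=R.from_quat([q[1],q[2],q[3],q[0]]).as_matrix()
        T=np.array(m["T_tool_cam"]); Rw=Rt@T[:3,:3]; tw=Rt@T[:3,3]+np.array(s["tcp_pos"])
    return f,m["cx"],m["cy"],Rw,tw
def cloud(c,d):
    f,cx,cy,Rw,tw=c; v,u=np.mgrid[0:480,0:640]
    P=np.stack([(u-cx)/f*d,(v-cy)/f*d,d],-1)@Rw.T+tw
    P[d<=0]=np.nan; return P
def proj(c,X):
    f,cx,cy,Rw,tw=c; p=(np.atleast_2d(X)-tw)@Rw; return np.c_[cx+f*p[:,0]/p[:,2],cy+f*p[:,1]/p[:,2]]
def ray_z(c,uv,z):
    f,cx,cy,Rw,tw=c; d=Rw@np.array([(uv[0]-cx)/f,(uv[1]-cy)/f,1]); return tw+d*(z-tw[2])/d[2]
E
python3 - <<'E'
from h import *
s=env.get_state(); print(s)
for n in("scene","top"):
    print(n,env.camera_model(n))
    c=cam(n);im,d=env.read_camera(n); cv2.imwrite(f"pics/{n}0.png",im); np.savez(f"{n}0.npz",im=im,d=d)
    P=cloud(c,d)
    for t in["jig","blank","clamp_tab","lug_tip","sharpener","mug","glue","paintjar","collar","clamp","spare"]:
        for o in env.outline_of(n,t)[:2]:
            m=o["mask"]; print(t,round(o["conf"],2),np.round(o["xy"]),m.sum(),np.round(np.nanmedian(P[m],0),3))
E
```

```text
pics
{'clock': 0.0, 'joint_pos': array([-1.26359631e+00,  3.13981608e-01,  4.49740650e-02,  1.30359283e+00,
        1.52365268e-05,  1.43116853e+00]), 'qvel': array([ 0.00074701,  0.00080064, -0.00138177,  0.00068131, -0.00031579,
        0.00104789]), 'tau': array([ 6.03295721e-04, -4.80630040e+01,  2.98529577e+01,  1.92665379e-02,
       -1.31421598e-04, -4.77779054e-06]), 'tcp_pos': array([ 0.24829704, -0.51809915,  0.24941752]), 'orientation': array([-8.99497231e-04,  9.75146353e-01,  2.21559871e-01, -6.78971475e-05]), 'wrist_force': array([ 0.74714976, -0.77923596, -0.18179684]), 'ft_torque': array([-0.01022437, -0.00295933,  0.01806763]), 'grip_force': 0.0, 'finger_gap': 0.08564731947934438}
scene {'fovy': 57.1273293449335, 'cx': 321.1444989552871, 'cy': 234.49321048321556, 'rvec': array([ 1.88426445,  1.14924571, -0.64566798]), 'tvec': array([-0.20655634, -0.20031084,  1.43582488])}
blank 0.89 [367. 205.] 700 [0.367 0.192 0.008]
blank 0.81 [515. 267.] 1467 [0.766 0.322 0.007]
lug_tip 0.88 [276. 254.] 1338 [ 0.575 -0.158  0.085]
sharpener 0.39 [308. 275.] 7407 [ 0.599 -0.101  0
[... 591 characters left out ...]
c': array([-0.00443519,  0.54259964,  1.09374918])}
jig 0.89 [346. 224.] 7319 [ 0.564 -0.076  0.014]
blank 0.95 [243. 306.] 1598 [0.36  0.197 0.008]
blank 0.95 [200. 154.] 1407 [0.76  0.325 0.008]
lug_tip 0.62 [376. 234.] 1293 [ 0.551 -0.144  0.085]
lug_tip 0.51 [495. 208.] 248 [ 0.617 -0.471  0.022]
sharpener 0.48 [374. 264.] 70 [ 0.462 -0.146  0.023]
mug 0.57 [196. 221.] 1053 [0.577 0.332 0.046]
mug 0.37 [496. 210.] 258 [ 0.618 -0.471  0.022]
glue 0.75 [471. 257.] 598 [ 0.477 -0.372  0.101]
paintjar 0.54 [434. 188.] 362 [ 0.673 -0.316  0.058]
collar 0.62 [381. 236.] 1251 [ 0.551 -0.144  0.085]
clamp 0.53 [300. 203.] 101 [0.623 0.047 0.075]
clamp 0.52 [374. 234.] 1209 [ 0.551 -0.143  0.086]
```

```bash
python3 - <<'E'
import cv2,numpy as np
im=np.load("top0.npz")["im"]; cv2.imwrite("pics/topc.png",cv2.resize(im[140:320,240:480],(800,600),interpolation=cv2.INTER_CUBIC))
E
```

```text
(no output)
```

View pics/topc.png

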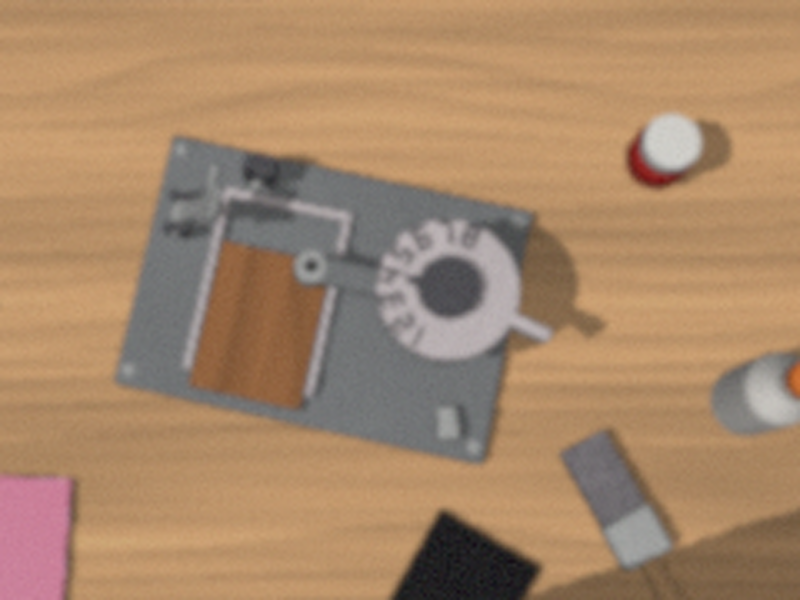

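View pics/scene0.png

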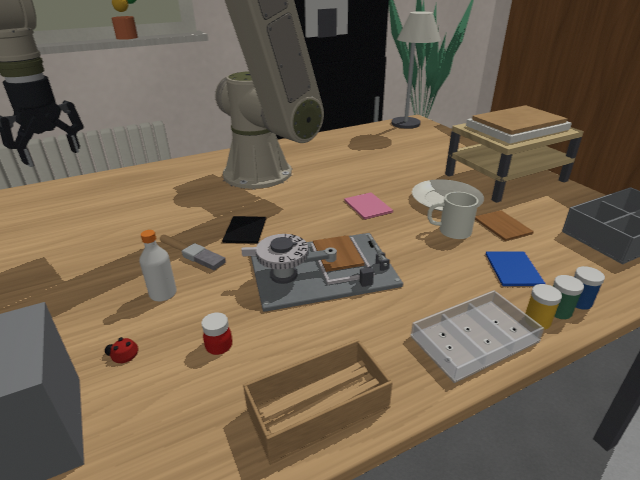

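The top crop shows the jig turned about 11° clockwise. The blank is short of the fence, the clamp is standing at upper left (~(265,180) in the crop), and number 4 is at the pointer with the lug at (545,335). The sharpener is at (447,422). The scene view agrees with this.

```bash
python3 - <<'E'
from h import *
c=cam("top")
cs=np.array([[175,138],[535,210],[485,460],[118,380]])*0.3+[240,140]
W=np.array([ray_z(c,p,.012)[:2] for p in cs]); print(W)
L=np.array([[98,135],[98,-165],[-112,-165],[-112,135]])/1e3
a=L-L.mean(0);b=W-W.mean(0); th=np.arctan2((a[:,0]*b[:,1]-a[:,1]*b[:,0]).sum(),(a*b).sum())
Rm=np.array([[np.cos(th),-np.sin(th)],[np.sin(th),np.cos(th)]]); o=W.mean(0)-Rm@L.mean(0)
print(np.degrees(th),o,W-(L@Rm.T+o))
s=env.get_state();q=s["orientation"];print(R.from_quat([q[1],q[2],q[3],q[0]]).as_matrix().round(3)); print(env.camera_model("wrist"))
E
```

```text
[[ 0.69308691  0.07112593]
 [ 0.63319384 -0.22107566]
 [ 0.43147613 -0.1766819 ]
 [ 0.49381701  0.11360015]]
-11.972563034503732 [ 0.57285285 -0.04003627] [[-0.00363899 -0.00057171]
 [-0.00129909  0.00070081]
 [ 0.00241509  0.00153148]
 [ 0.00252298 -0.00166058]]
[[ 0.902  0.432  0.   ]
 [ 0.432 -0.902 -0.   ]
 [ 0.     0.    -1.   ]]
{'fovy': 58.36717882717148, 'cx': 321.0449192191284, 'cy': 234.10633143948297, 'T_tool_cam': array([[ 2.06161142e-03, -9.63357823e-01, -2.68211584e-01,
         6.72109354e-02],
       [ 9.99997231e-01,  2.29036006e-03, -5.39986257e-04,
         4.84888038e-04],
       [ 1.13450109e-03, -2.68209728e-01,  9.63359878e-01,
        -1.22924077e-01],
       [ 0.00000000e+00,  0.00000000e+00,  0.00000000e+00,
         1.00000000e+00]])}
```

```bash
python3 -m pendant '[{"travel":[0.4,-0.25,0],"rot":[0,0,0.14],"fingers":-1},{"travel":[0.7,-0.4,0],"rot":[0,0,0.28],"fingers":-1},{"travel":[1,-0.58,0],"rot":[0,0,0.42],"fingers":-1},{"travel":[1,-0.58,0],"rot":[0,0,0.56],"fingers":-1},{"travel":[1,-0.58,0],"rot":[0,0,0.63],"fingers":-1},{"travel":[1,-0.58,0],"rot":[0,0,0.63],"fingers":-1}]'
python3 -m pendant '[{"travel":[0.15,-0.35,0],"rot":[0,0,0],"fingers":-1},{"travel":[0.3,-0.7,0],"rot":[0,0,0],"fingers":-1},{"travel":[0.44,-1,0],"rot":[0,0,0],"fingers":-1}]'
python3 -m pendant '[{"travel":[0.15,-0.35,0],"rot":[0,0,0],"fingers":-1},{"travel":[0.3,-0.7,0],"rot":[0,0,0],"fingers":-1},{"travel":[0.44,-1,0],"rot":[0,0,0],"fingers":-1}]'
python3 -m pendant '[{"travel":[0.15,-0.35,0],"rot":[0,0,0],"fingers":-1},{"travel":[0.3,-0.7,0],"rot":[0,0,0],"fingers":-1},{"travel":[0.44,-1,0],"rot":[0,0,0],"fingers":-1},{"travel":[0.44,-1,0],"rot":[0,0,0],"fingers":-1},{"travel":[0.44,-1,0],"rot":[0,0,0],"fingers":-1}]'
python3 - <<'E'
from h import *
c=cam("wrist"); im,d=env.read_camera("wrist"); cv2.imwrite("pics/w0.png",im); np.savez("w0.npz",im=im,d=d,Rw=c[3],tw=c[4])
E
```

```text
clock: 1.8
tcp_pos: [0.327, -0.4036, 0.2505]
orientation: [0.0, 0.994, -0.106, 0.0]
wrist_force: [0.9, 0.3, -1.0]
finger_gap: 0.0
grip_force: 0.0
clock: 2.1
tcp_pos: [0.404, -0.2969, 0.2503]
orientation: [-0.0, 0.994, -0.106, 0.0]
wrist_force: [0.7, -0.9, 0.4]
finger_gap: -0.0002
grip_force: 0.0
clock: 2.4
tcp_pos: [0.4814, -0.1902, 0.2504]
orientation: [0.0, 0.994, -0.105, 0.0]
wrist_force: [-0.0, 0.1, 0.8]
finger_gap: 0.0002
grip_force: 0.0
clock: 2.9
tcp_pos: [0.5576, -0.0852, 0.2499]
orientation: [0.0, 0.994, -0.105, -0.0]
wrist_force: [-0.2, -0.1, 0.4]
finger_gap: -0.0001
grip_force: 0.0
```

View pics/w0.png

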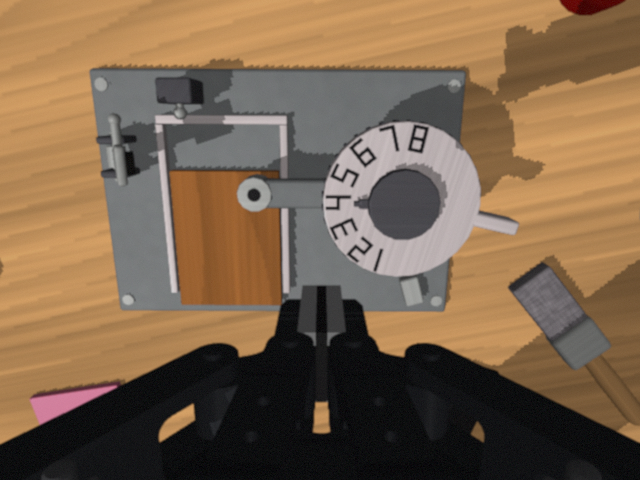

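The wrist view shows the number 4 at the pointer. The plate corners are at (91,69), (467,68), (444,310) and (121,310). The blank spans (170,170)–(281,304), the clamp stands upright at (118,150), the bar end is at (255,194) and the lug is at (497,223).

```bash
python3 - <<'E'
from h import *
z=np.load("w0.npz"); c=list(cam("wrist")); c[3],c[4]=z["Rw"],z["tw"]
W=np.array([ray_z(c,p,.012)[:2] for p in [(91,69),(467,68),(444,310),(121,310)]])
L=np.array([[98,135],[98,-165],[-112,-165],[-112,135]])/1e3
a=L-L.mean(0);b=W-W.mean(0); th=np.arctan2((a[:,0]*b[:,1]-a[:,1]*b[:,0]).sum(),(a*b).sum())
Rm=np.array([[np.cos(th),-np.sin(th)],[np.sin(th),np.cos(th)]]); o=W.mean(0)-Rm@L.mean(0)
print(np.degrees(th),o,(W-(L@Rm.T+o)).round(4).tolist())
J=lambda P:(P[...,:2]-o)@Rm
P=cloud(c,z["d"]); Q=np.dstack([J(P),P[...,2]])
for n,p in dict(blankFL=(172,172),blankNL=(181,302),blankNR=(279,302),mid=(225,250),barend=(245,194),plate=(200,90),plate2=(300,130),postTop=(178,90),tab=(118,150),tabt=(113,120),tabb=(122,183),cap=(403,205),collar=(450,240),lug=(497,223),sharp=(410,291)).items():
    u,v=p; print(n,np.nanmedian(Q[v-1:v+2,u-1:u+2].reshape(-1,3),0).round(4)*1e3)
# clamp points
m=(Q[...,2]>.033)&(Q[...,1]>.06)&(Q[...,1]<.14)&(abs(Q[...,0])<.075); K=Q[m]; print(m.sum()); 
for lo in np.arange(.033,.12,.008):
    k=K[(K[:,2]>=lo)&(K[:,2]<lo+.008)]
    if len(k): print(lo.round(3),len(k),k.min(0).round(3),k.max(0).round(3))
# independent check with blank corners at z 20
for p in [(170,170),(181,304),(281,304)]: print(J(ray_z(c,p,.020)[None]).round(4))
for p in [(156,117),(287,117)]: print('fence far/rails',J(ray_z(c,p,.021)[None]).round(4))
print('capC',J(ray_z(c,(406,205),.0965)[None]), 'lug',J(ray_z(c,(517,227),.0855)[None]))
t=env.get_state()["tcp_pos"]; print('tcp',t,J(np.array(t)[None]))
ct=cam("top");D=np.load("top0.npz");P=cloud(ct,D["d"]);print(np.nanmedian(J(P)[(P[...,2]>.080)&(P[...,2]<.09)&(abs(P[...,1]+.145)<.06)&(abs(P[...,0]-.55)<.1)],0))
E
```

```text
-12.063205090044795 [ 0.57285183 -0.03886834] [[-0.0025, -0.0024], [-0.0002, 0.0013], [0.0021, 0.0023], [0.0006, -0.0012]]
blankFL [16.1 73.5 18.9]
blankNL [-102.    78.3   12.2]
blankNR [-99.4 -12.   20.1]
mid [-50.5  33.5  19.3]
barend [ 5.1  7.1 57.7]
plate [80.  44.4 23.6]
plate2 [ 49.8 -31.9  11.2]
postTop [78.7 53.9 47.5]
tab [40.1 79.7 95.8]
tabt [58.3 87.1 81.6]
tabb [19.  79.8 95.5]
cap [   5.1 -103.    95.9]
collar [ -22.1 -139.3   85.2]
lug [  -9.8 -170.7   84.8]
sharp [ -86.7 -127.3   23.7]
1509
0.033 414 [0.014 0.06  0.033] [0.066 0.123 0.04 ]
0.041 111 [0.026 0.06  0.044] [0.075 0.108 0.049]
0.049 5 [0.027 0.102 0.049] [0.036 0.105 0.055]
0.057 5 [0.025 0.099 0.059] [0.036 0.101 0.063]
0.065 4 [0.026 0.095 0.068] [0.033 0.096 0.071]
0.073 367 [0.022 0.076 0.073] [0.062 0.094 0.081]
0.081 189 [0.02  0.076 0.081] [0.061 0.09  0.089]
0.089 400 [0.017 0.077 0.09 ] [0.043 0.085 0.097]
0.097 14 [0.019 0.079 0.097] [0.04  0.081 0.099]
[[0.0179 0.0744]]
[[-0.1014  0.0756]]
[[-0.1011 -0.0137]]
fence far/rails [[0.0598 0.0813]]
fence far/rails [[ 0.0601 -0.0222]]
capC [[ 0.005166   -0.10487472]] lug [[-0.0124001  -0.18465622]]
tcp [ 0.55718234 -0.08594688  0.24998812] [[-0.00548449 -0.04931371]]
[ 0.00184709 -0.10495056]
```

```bash
python3 -m pendant '[{"travel":[-0.35,-0.22,0.15],"rot":[0,0,0],"fingers":-1},{"travel":[-0.7,-0.44,0.3],"rot":[0,0,0],"fingers":-1},{"travel":[-1,-0.66,0.5],"rot":[0,0,0],"fingers":-1},{"travel":[-1,-0.66,0.5],"rot":[0,0,0],"fingers":-1}]'
python3 -m pendant '[{"travel":[-0.08,0,0.3],"rot":[0,0,0],"fingers":-1},{"travel":[-0.08,0,0.6],"rot":[0,0,0],"fingers":-1},{"travel":[-0.08,0,1],"rot":[0,0,0],"fingers":-1},{"travel":[-0.08,0,1],"rot":[0,0,0],"fingers":-1},{"travel":[-0.08,0,1],"rot":[0,0,0],"fingers":-1}]'
python3 - <<'E'
from h import *
print(env.get_state()["tcp_pos"])
o=np.array([.57285,-.03887]);t=np.radians(-12.06);Rm=np.array([[np.cos(t),-np.sin(t)],[np.sin(t),np.cos(t)]])
print((np.array(env.get_state()["tcp_pos"])[:2]-o)@Rm)
c=cam("wrist"); im,d=env.read_camera("wrist"); cv2.imwrite("pics/w1.png",im)
E
cat >> h.py <<'E'
_o=np.array([.57285,-.03887]);_t=np.radians(-12.06);_R=np.array([[np.cos(_t),-np.sin(_t)],[np.sin(_t),np.cos(_t)]])
def J(P): P=np.asarray(P,float); return np.concatenate([(P[...,:2]-_o)@_R,P[...,2:]],-1)
def Wd(P): P=np.asarray(P,float); return np.concatenate([P[...,:2]@_R.T+_o,P[...,2:]],-1)
E
```

```text
clock: 3.35
tcp_pos: [0.4455, -0.0004, 0.1868]
orientation: [-0.008, 0.995, -0.094, -0.005]
wrist_force: [0.0, 0.2, -0.2]
finger_gap: -0.0
grip_force: 0.0
clock: 3.85
tcp_pos: [0.4437, -0.0001, 0.0707]
orientation: [-0.008, 0.995, -0.095, -0.0]
wrist_force: [-0.2, -0.3, 0.4]
finger_gap: -0.0001
grip_force: 0.0
[ 4.43705290e-01 -6.31238392e-05  7.07014533e-02]
[-0.13440255  0.01096742]
```

View pics/w1.png

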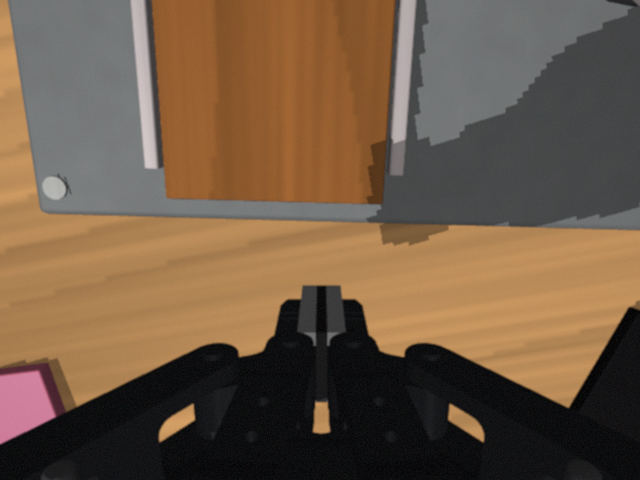

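The wrist picture shows the blank's near edge at row ~200, with the shut fingers clear in front of it at (320,290).

```bash
python3 -m pendant '[{"travel":[0,-0.16,0.1],"rot":[-0.015,0,0.02],"fingers":-1},{"travel":[0,-0.16,0.2],"rot":[-0.015,0,0.02],"fingers":-1},{"travel":[0,-0.16,0.3],"rot":[-0.015,0,0.02],"fingers":-1},{"travel":[0,-0.16,0.3],"rot":[-0.015,0,0.02],"fingers":-1}]'
python3 -m pendant '[{"travel":[0.08,0,0],"rot":[0,0,0],"fingers":-1},{"travel":[0.16,0,0],"rot":[0,0,0],"fingers":-1},{"travel":[0.22,0,0],"rot":[0,0,0],"fingers":-1},{"travel":[0.28,0,0],"rot":[0,0,0],"fingers":-1},{"travel":[0.34,0,0],"rot":[0,0,0],"fingers":-1},{"travel":[0.38,0,0],"rot":[0,0,0],"fingers":-1},{"travel":[0.42,0,0],"rot":[0,0,0],"fingers":-1},{"travel":[0.45,0,0],"rot":[0,0,0],"fingers":-1},{"travel":[0.45,0,0],"rot":[0,0,0],"fingers":-1}]'
python3 -c "
from h import *
s=env.get_state();print(J(s['tcp_pos']),s['orientation'])"
```

```text
clock: 4.3
tcp_pos: [0.4455, 0.0011, 0.036]
orientation: [-0.007, 0.996, -0.093, 0.002]
wrist_force: [-0.5, -0.0, 0.5]
finger_gap: -0.0003
grip_force: 0.0
clock: 5.2
tcp_pos: [0.4979, -0.0084, 0.0345]
orientation: [-0.007, 0.996, -0.093, 0.001]
wrist_force: [-0.0, 0.2, 0.1]
finger_gap: 0.0
grip_force: 0.0
[-0.07964131  0.01410874  0.03452896] [-7.41611513e-03  9.95654141e-01 -9.28291584e-02  7.61997325e-04]
```

```bash
python3 -c "
from h import *
print(env.get_state()['joint_pos'].round(3))"
python3 -m pendant '[{"travel":[0.015,0,0],"rot":[0,0,0],"fingers":-1},{"travel":[0.03,0,0],"rot":[0,0,0],"fingers":-1},{"travel":[0.03,0,0],"rot":[0,0,0],"fingers":-1}]'
python3 - <<'E'
from h import *
s=env.get_state();print(J(s['tcp_pos']),s['joint_pos'].round(3),s['wrist_force'])
c=cam("top");im,d=env.read_camera("top");cv2.imwrite("pics/top1.png",im)
c=cam("wrist"); im,d=env.read_camera("wrist"); cv2.imwrite("pics/w2.png",im); P=J(cloud(c,d)); np.savez("w2.npz",P=P)
E
```

```text
[-0.187  0.342 -0.49   0.738  0.015  3.141]
clock: 5.5
tcp_pos: [0.501, -0.009, 0.0346]
orientation: [-0.007, 0.996, -0.093, 0.001]
wrist_force: [0.3, -0.7, 0.4]
finger_gap: 0.0001
grip_force: 0.0
[-0.0765023   0.01418947  0.03461215] [-0.187  0.347 -0.482  0.742  0.015  3.141] [ 0.26568529 -0.66529063  0.36973658]
```

View pics/w2.png

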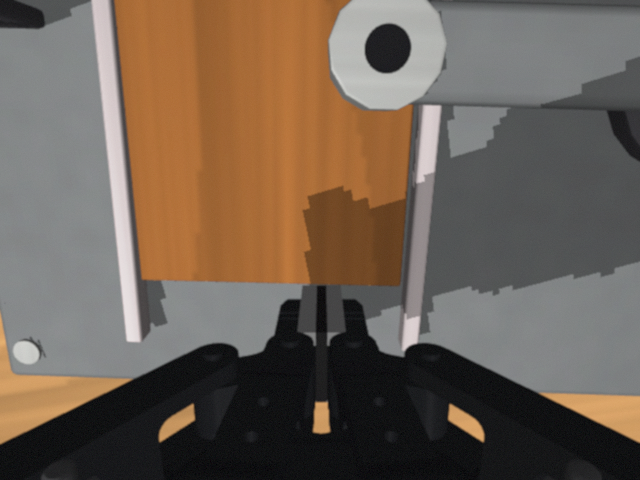

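```bash
python3 - <<'E'
from h import *
c=cam("wrist")
for p in [(145,280),(250,283),(400,286)]: print(J(ray_z(c,p,.020)).round(4), np.load("w2.npz")["P"][p[1]-6,p[0]].round(4))
E
python3 -m pendant '[{"travel":[0.012,0,0],"rot":[0,0,0],"fingers":-1},{"travel":[0.024,0,0],"rot":[0,0,0],"fingers":-1},{"travel":[0.024,0,0],"rot":[0,0,0],"fingers":-1}]'
python3 -c "
from h import *
s=env.get_state();print(J(s['tcp_pos']),s['joint_pos'].round(3),s['wrist_force'])"
```

```text
[-0.0657  0.0747  0.02  ] [-0.064   0.0751  0.0186]
[-0.0656  0.0384  0.02  ] [-0.0638  0.0386  0.0189]
[-0.065  -0.0131  0.02  ] [-0.0632 -0.0132  0.0188]
clock: 5.9
tcp_pos: [0.5019, -0.0091, 0.0343]
orientation: [-0.008, 0.996, -0.093, -0.001]
wrist_force: [-5.1, 0.3, 4.1]
finger_gap: 0.0001
grip_force: 2.4
[-0.07557798  0.01424382  0.03427556] [-0.187  0.352 -0.476  0.747  0.015  3.141] [-5.12094135  0.27367333  4.14815605]
```

Blank is home: 5 N against the fence, near edge at x = -65 mm. Joint 6 sits at its limit, so I'll back off, rise and turn about 90° for the clamp.

```bash
python3 -m pendant '[{"travel":[-0.1,0,0],"rot":[0,0,-0.02],"fingers":-1},{"travel":[-0.15,0,-0.35],"rot":[0,0,-0.1],"fingers":-1},{"travel":[-0.15,0,-0.7],"rot":[0,0,-0.24],"fingers":-1},{"travel":[-0.15,0,-1],"rot":[0,0,-0.38],"fingers":-1},{"travel":[-0.15,0,-1],"rot":[0,0,-0.52],"fingers":-1},{"travel":[-0.15,0,-1],"rot":[0,0,-0.66],"fingers":-1},{"travel":[-0.15,0,-1],"rot":[0,0,-0.8],"fingers":-1},{"travel":[-0.15,0,-1],"rot":[0,0,-0.9],"fingers":-1},{"travel":[-0.15,0,-1],"rot":[0,0,-0.9],"fingers":-1}]'
cat >> h.py <<'E'
def to(p,yaw=77.94):
    "travel (units) and rot (units) to reach jig point p with tool down at yaw"
    s=env.get_state();q=s["orientation"];Rt=R.from_quat([q[1],q[2],q[3],q[0]])
    G=R.from_euler("z",yaw,degrees=True)*R.from_euler("x",180,degrees=True)
    print("jig",J(s["tcp_pos"]).round(4),"travel",(Rt.inv().apply(Wd(p)-s["tcp_pos"])/.12).round(3),"rot",(np.degrees((Rt.inv()*G).as_rotvec())/60).round(3),"F",s["wrist_force"].round(1),"q",s["joint_pos"].round(2))
E
python3 -c "
from h import *
to([.03,.130,.15])"
```

```text
clock: 6.8
tcp_pos: [0.4855, -0.0079, 0.1546]
orientation: [-0.006, 0.929, 0.37, 0.004]
wrist_force: [0.7, 0.5, -0.6]
finger_gap: 0.0
grip_force: 0.0
jig [-0.0919  0.012   0.1546] travel [1.385 0.28  0.053] rot [-0.004 -0.014 -0.576] F [ 0.7  0.5 -0.6] q [-0.19  0.19 -0.35  1.02  0.01  2.19]
```

```bash
python3 -m pendant '[{"travel":[0.3,0.05,0],"rot":[0,-0.01,-0.14],"fingers":-1},{"travel":[0.6,0.1,0],"rot":[0,-0.01,-0.28],"fingers":-1},{"travel":[0.8,0.2,0],"rot":[0,-0.014,-0.42],"fingers":-1},{"travel":[1,0.28,0],"rot":[0,-0.014,-0.56],"fingers":-1},{"travel":[1,0.28,0],"rot":[0,-0.014,-0.576],"fingers":-1},{"travel":[1,0.28,0],"rot":[0,-0.014,-0.576],"fingers":-1}]'
python3 -c "
from h import *
to([.03,.130,.15]);to([.03,.130,.10])"
```

```text
clock: 7.4
tcp_pos: [0.5957, 0.0502, 0.1551]
orientation: [-0.003, 0.778, 0.628, -0.002]
wrist_force: [-0.5, 0.4, 1.0]
finger_gap: 0.0002
grip_force: 0.0
jig [0.0037 0.0918 0.1551] travel [0.319 0.218 0.042] rot [-0.006 -0.001 -0.003] F [-0.5  0.4  1. ] q [-0.05  0.4  -0.06  1.11  0.    1.73]
jig [0.0037 0.0918 0.1551] travel [0.318 0.221 0.458] rot [-0.006 -0.001 -0.003] F [-0.5  0.4  1. ] q [-0.05  0.4  -0.06  1.11  0.    1.73]
```

```bash
python3 -m pendant '[{"travel":[0.32,0.22,0.04],"rot":[0,0,0],"fingers":-1},{"travel":[0.32,0.22,0.2],"rot":[0,0,0],"fingers":-1},{"travel":[0.28,0.22,0.42],"rot":[0,0,0],"fingers":-1},{"travel":[0.28,0.22,0.42],"rot":[0,0,0],"fingers":-1},{"travel":[0.28,0.22,0.42],"rot":[0,0,0],"fingers":-1}]'
python3 -c "
from h import *
to([.03,.125,.105])"
python3 -m pendant '[{"travel":[-0.1,0,0],"rot":[0,0,0],"fingers":-1},{"travel":[-0.21,0,0],"rot":[0,0,0],"fingers":-1},{"travel":[-0.26,0,0.025],"rot":[0,0,0],"fingers":-1},{"travel":[-0.32,0,0.055],"rot":[0,0,0],"fingers":-1},{"travel":[-0.36,0,0.09],"rot":[0,0,0],"fingers":-1},{"travel":[-0.395,0,0.125],"rot":[0,0,0],"fingers":-1},{"travel":[-0.43,0,0.165],"rot":[0,0,0],"fingers":-1},{"travel":[-0.46,0,0.206],"rot":[0,0,0],"fingers":-1},{"travel":[-0.46,0,0.206],"rot":[0,0,0],"fingers":-1}]'
python3 - <<'E'
from h import *
to([.03,.0647,.0692])
c=cam("scene");im,d=env.read_camera("scene");cv2.imwrite("pics/s1.png",cv2.resize(im[200:320,230:430],(800,480),interpolation=cv2.INTER_CUBIC))
E
```

```text
clock: 7.9
tcp_pos: [0.6273, 0.077, 0.1052]
orientation: [-0.003, 0.778, 0.628, -0.002]
wrist_force: [0.9, -0.2, 0.8]
finger_gap: 0.0001
grip_force: 0.0
jig [0.029  0.1247 0.1052] travel [0.003 0.008 0.002] rot [-0.007 -0.001 -0.003] F [ 0.9 -0.2  0.8] q [-0.01  0.5  -0.03  1.04  0.    1.78]
clock: 8.8
tcp_pos: [0.6164, 0.0232, 0.0794]
orientation: [-0.003, 0.778, 0.629, -0.002]
wrist_force: [-0.0, 0.6, 0.3]
finger_gap: 0.0002
grip_force: 0.2
jig [0.0296 0.0698 0.0794] travel [-0.042  0.004  0.085] rot [-0.006 -0.001 -0.001] F [-0.   0.6  0.3] q [-0.09  0.5  -0.11  0.97  0.    1.69]
```

View pics/s1.png

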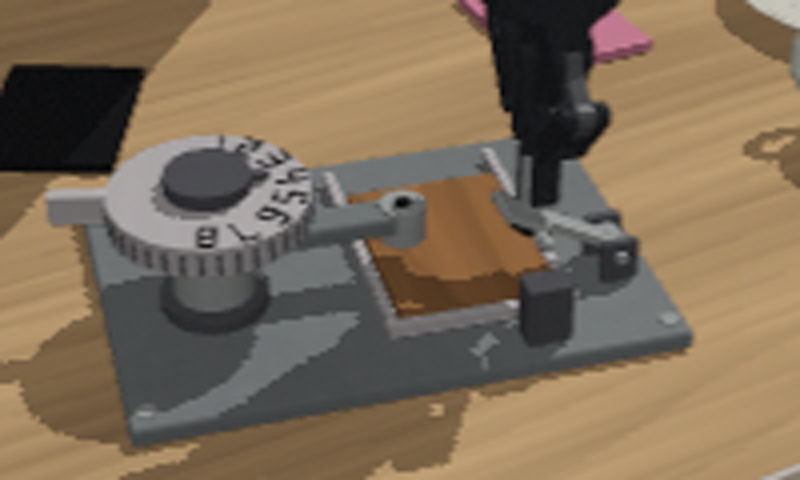

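The arm is half down (tab ~(520,210) in the crop) with the fingers on its back. I'll continue along the arc.

```bash
python3 -m pendant '[{"travel":[-0.02,0,0.045],"rot":[0,0,0],"fingers":-1},{"travel":[-0.042,0,0.085],"rot":[0,0,0],"fingers":-1},{"travel":[-0.055,0,0.12],"rot":[0,0,0],"fingers":-1},{"travel":[-0.064,0,0.16],"rot":[0,0,0],"fingers":-1},{"travel":[-0.07,0,0.2],"rot":[0,0,0],"fingers":-1},{"travel":[-0.073,0,0.235],"rot":[0,0,0],"fingers":-1},{"travel":[-0.073,0,0.235],"rot":[0,0,0],"fingers":-1}]'
python3 -c "
from h import *
to([.03,.061,.051])"
```

```text
clock: 9.55
tcp_pos: [0.6146, 0.0147, 0.0514]
orientation: [-0.002, 0.778, 0.629, -0.002]
wrist_force: [0.3, 0.1, -0.0]
finger_gap: 0.0001
grip_force: 0.0
jig [0.0297 0.0612 0.0514] travel [-0.001  0.003  0.003] rot [-0.006 -0.001 -0.001] F [ 0.3  0.1 -0. ] q [-0.11  0.52 -0.15  0.91  0.    1.67]
```

```bash
python3 -m pendant '[{"travel":[0,0,0.012],"rot":[0,0,0],"fingers":-1},{"travel":[0,0,0.025],"rot":[0,0,0],"fingers":-1},{"travel":[0,0,0.025],"rot":[0,0,0],"fingers":-1}]'
python3 -m pendant '[{"travel":[0,0,-0.35],"rot":[0,0,0],"fingers":-1},{"travel":[0,0,-0.7],"rot":[0,0,0],"fingers":-1},{"travel":[-0.3,-0.1,-1],"rot":[0,0,0],"fingers":-1},{"travel":[-0.6,-0.2,-1],"rot":[0,0,0],"fingers":-1},{"travel":[-1,-0.3,-1],"rot":[0,0,0],"fingers":-1},{"travel":[-1,-0.3,-1],"rot":[0,0,0],"fingers":-1},{"travel":[-1,-0.3,-1],"rot":[0,0,0],"fingers":-1}]'
python3 - <<'E'
from h import *
to([-.0395,-.167,.17])
for n in("top","scene"):
  c=cam(n);im,d=env.read_camera(n);cv2.imwrite(f"pics/{n}3.png",im);P=J(cloud(c,d))
  m=(abs(P[...,0]-.03)<.012)&(P[...,1]>.03)&(P[...,1]<.08)&(P[...,2]>.024)&(P[...,2]<.11); K=P[m]; print(n,len(K),np.median(K,0) if len(K) else '')
cv2.imwrite("pics/s3.png",cv2.resize(im[200:320,230:430],(800,480),interpolation=cv2.INTER_CUBIC))
E
```

```text
clock: 9.85
tcp_pos: [0.6148, 0.0148, 0.051]
orientation: [-0.002, 0.778, 0.629, -0.001]
wrist_force: [-5.5, -0.6, 13.4]
finger_gap: 0.0001
grip_force: 6.6
clock: 10.55
tcp_pos: [0.5546, -0.0962, 0.1692]
orientation: [-0.002, 0.779, 0.628, -0.001]
wrist_force: [-0.7, 0.6, -0.4]
finger_gap: -0.0
grip_force: 0.0
jig [-0.0058 -0.0599  0.1692] travel [-0.894 -0.277 -0.006] rot [-0.005 -0.001 -0.003] F [-0.7  0.6 -0.4] q [-0.31  0.33 -0.13  1.11  0.    1.47]
top 122 [0.03059372 0.05646542 0.03232958]
scene 123 [0.03157103 0.05676809 0.03168957]
```

View pics/s3.png

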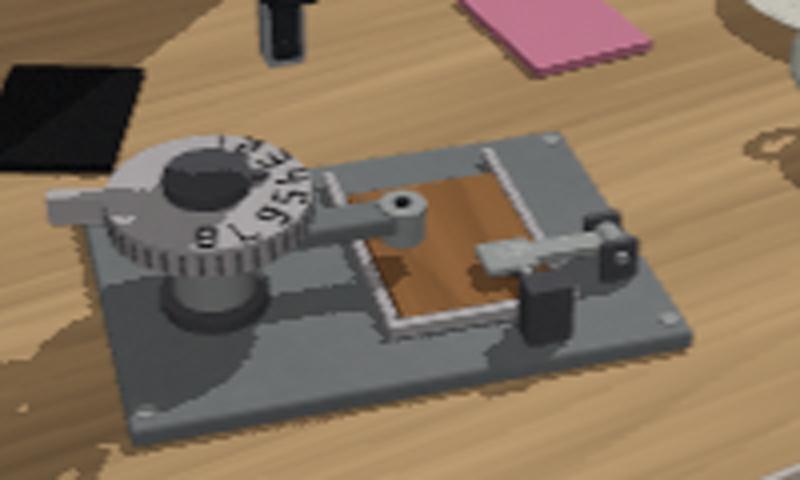

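The clamp lies level, with the tab top at 32 mm in both cameras: snapped shut. Next is the collar.

```bash
python3 -m pendant '[{"travel":[-0.35,-0.1,0],"rot":[0,0,0],"fingers":-1},{"travel":[-0.7,-0.2,0],"rot":[0,0,0],"fingers":-1},{"travel":[-0.894,-0.277,0],"rot":[0,0,0],"fingers":-1},{"travel":[-0.894,-0.277,0],"rot":[0,0,0],"fingers":-1},{"travel":[-0.894,-0.277,0.2],"rot":[0,0,0],"fingers":-1},{"travel":[-0.894,-0.277,0.4],"rot":[0,0,0],"fingers":-1},{"travel":[-0.894,-0.277,0.62],"rot":[0,0,0],"fingers":-1},{"travel":[-0.894,-0.277,0.62],"rot":[0,0,0],"fingers":-1}]'
cat >> h.py <<'E'
def C(v):
    th=v-3.111; h=7*abs(np.sin(th))+11*abs(np.cos(th))
    return np.array([5+72*np.cos(th)+(5+h)*np.sin(th),-105+72*np.sin(th)-(5+h)*np.cos(th),94])/1e3
E
python3 - <<'E'
from h import *
to([-.0395,-.167,.094])
p=J(env.get_state()["tcp_pos"])
for v in np.arange(1.2,2.25,.1): d=(C(v)-p)/.12; print(v.round(2),d[1].round(3),d[0].round(3),-d[2].round(3))
E
```

```text
clock: 11.45
tcp_pos: [0.4983, -0.1899, 0.0914]
orientation: [-0.006, 0.777, 0.63, -0.002]
wrist_force: [-0.5, 0.6, -0.4]
finger_gap: 0.0
grip_force: 0.0
jig [-0.0414 -0.1632  0.0914] travel [-0.031  0.015 -0.022] rot [-0.011 -0.003  0.002] F [-0.5  0.6 -0.4] q [-0.51  0.34 -0.32  0.92 -0.    1.26]
1.2 -0.038 0.066 -0.022
1.3 -0.069 0.127 -0.022
1.4 -0.093 0.192 -0.022
1.5 -0.11 0.259 -0.022
1.6 -0.12 0.317 -0.022
1.7 -0.125 0.37 -0.022
1.8 -0.126 0.423 -0.022
1.9 -0.122 0.478 -0.022
2.0 -0.112 0.532 -0.022
2.1 -0.097 0.587 -0.022
2.2 -0.077 0.641 -0.022
```

```bash
python3 -m pendant '[{"travel":[-0.038,0.066,-0.02],"rot":[0,0,0],"fingers":-1},{"travel":[-0.069,0.127,-0.02],"rot":[0,0,0],"fingers":-1},{"travel":[-0.08,0.16,-0.02],"rot":[0,0,0],"fingers":-1},{"travel":[-0.093,0.192,-0.02],"rot":[0,0,0],"fingers":-1},{"travel":[-0.1,0.225,-0.02],"rot":[0,0,0],"fingers":-1},{"travel":[-0.11,0.259,-0.02],"rot":[0,0,0],"fingers":-1},{"travel":[-0.115,0.288,-0.02],"rot":[0,0,0],"fingers":-1},{"travel":[-0.12,0.317,-0.02],"rot":[0,0,0],"fingers":-1},{"travel":[-0.125,0.37,-0.02],"rot":[0,0,0],"fingers":-1},{"travel":[-0.125,0.37,-0.02],"rot":[0,0,0],"fingers":-1}]'
cat > lug.py <<'E'
from h import *
for n in("top","scene"):
  c=cam(n);im,d=env.read_camera(n);P=J(cloud(c,d)); e=P[...,:2]-[.005,-.105]; r=np.hypot(e[...,0],e[...,1])
  m=(r>.058)&(r<.088)&(abs(P[...,2]-.0855)<.004); a=np.arctan2(e[m][:,1],e[m][:,0]); print(n,m.sum(),"collar",np.median(a)+3.111,a.std())
cv2.imwrite("pics/s4.png",cv2.resize(im[200:320,230:430],(800,480),interpolation=cv2.INTER_CUBIC))
p=J(env.get_state()["tcp_pos"]); to(p)
for v in np.arange(1.7,2.25,.1): d=(C(v)-p)/.12; print(v.round(2),d[1].round(3),d[0].round(3))
E
python3 lug.py
```

```text
clock: 12.45
tcp_pos: [0.5419, -0.2172, 0.0978]
orientation: [-0.001, 0.777, 0.629, -0.0]
wrist_force: [2.3, 2.6, 5.9]
finger_gap: 0.0002
grip_force: 2.7
top 0 collar nan nan
scene 72 collar 1.763170327890166 0.064028510799375
jig [ 0.0067 -0.1809  0.0979] travel [0. 0. 0.] rot [-0.002 -0.001 -0.   ] F [2.5 2.  4.9] q [-0.52  0.42 -0.19  0.97  0.    1.26]
1.7 0.022 -0.031
1.8 0.021 0.023
1.9 0.026 0.077
2.0 0.035 0.132
2.1 0.05 0.186
2.2 0.07 0.24
  return _methods._mean(a, axis=axis, dtype=dtype,
  ret = ret.dtype.type(ret / rcount)
  ret = _var(a, axis=axis, dtype=dtype, out=out, ddof=ddof,
  arrmean = um.true_divide(arrmean, div, out=arrmean,
  ret = ret.dtype.type(ret / rcount)
```

```bash
python3 -m pendant '[{"travel":[0,-0.06,0],"rot":[0,0,0],"fingers":-1},{"travel":[0.01,-0.06,0.04],"rot":[0,0,0],"fingers":-1},{"travel":[0.02,-0.03,0.04],"rot":[0,0,0],"fingers":-1},{"travel":[0.021,0.023,0.04],"rot":[0,0,0],"fingers":-1},{"travel":[0.023,0.05,0.04],"rot":[0,0,0],"fingers":-1},{"travel":[0.026,0.077,0.04],"rot":[0,0,0],"fingers":-1},{"travel":[0.03,0.105,0.04],"rot":[0,0,0],"fingers":-1},{"travel":[0.035,0.132,0.04],"rot":[0,0,0],"fingers":-1},{"travel":[0.042,0.155,0.04],"rot":[0,0,0],"fingers":-1},{"travel":[0.042,0.155,0.04],"rot":[0,0,0],"fingers":-1}]'
python3 -W ignore lug.py
```

```text
clock: 13.55
tcp_pos: [0.5602, -0.216, 0.0924]
orientation: [-0.002, 0.778, 0.629, -0.001]
wrist_force: [1.0, 0.2, 0.3]
finger_gap: -0.0006
grip_force: 0.0
top 0 collar nan nan
scene 89 collar 2.1864268588860307 0.15131051728829825
jig [ 0.024  -0.1759  0.0923] travel [0. 0. 0.] rot [-0.005 -0.001 -0.   ] F [ 0.7  0.2 -0.4] q [-0.5   0.45 -0.15  0.98 -0.    1.28]
1.7 -0.02 -0.175
1.8 -0.021 -0.121
1.9 -0.016 -0.067
2.0 -0.007 -0.012
2.1 0.008 0.042
2.2 0.028 0.096
```

View pics/s4.png

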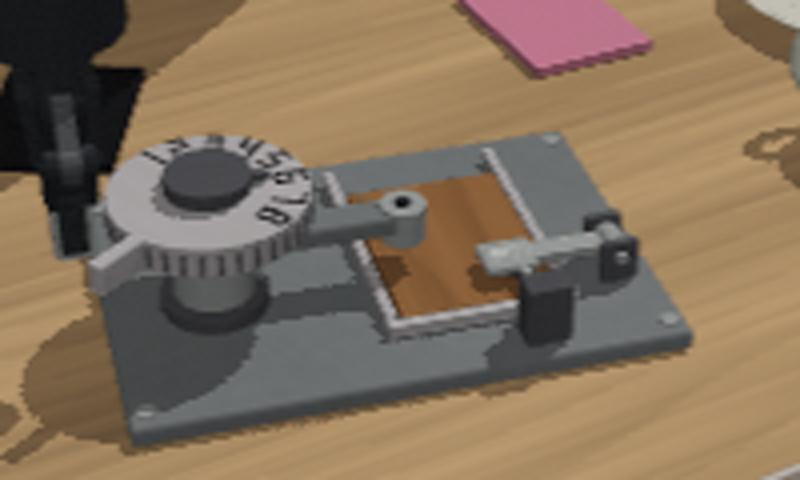

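The collar has snapped to number 6 (~2.19) and the finger is off the lug. I'll retreat and verify.

```bash
python3 -m pendant '[{"travel":[-0.05,-0.1,0],"rot":[0,0,0],"fingers":-1},{"travel":[-0.1,-0.15,-0.2],"rot":[0,0,0],"fingers":-1},{"travel":[-0.1,-0.15,-0.6],"rot":[0,0,0],"fingers":-1},{"travel":[-0.1,-0.5,-1],"rot":[0,0,0],"fingers":-1},{"travel":[-0.1,-0.9,-1],"rot":[0,0,0],"fingers":-1},{"travel":[-0.1,-0.9,-1],"rot":[0,0,0],"fingers":-1},{"travel":[-0.1,-0.9,-1],"rot":[0,0,0],"fingers":-1}]'
python3 -W ignore lug.py
python3 - <<'E'
from h import *
c=cam("top");im,d=env.read_camera("top")
P=J(cloud(c,d))
m=(abs(P[...,0]-.03)<.012)&(P[...,1]>.03)&(P[...,1]<.08)&(P[...,2]>.024)&(P[...,2]<.11); print('tab',np.median(P[m],0))
cv2.imwrite("pics/top5.png",cv2.resize(im[140:320,240:480],(800,600),interpolation=cv2.INTER_CUBIC))
E
```

```text
clock: 14.35
tcp_pos: [0.4508, -0.2049, 0.2136]
orientation: [-0.002, 0.778, 0.628, -0.001]
wrist_force: [1.7, -0.1, 0.4]
finger_gap: -0.0001
grip_force: 0.0
top 35 collar 2.212145701808015 0.04209637492656459
scene 55 collar 2.247369695850642 0.04673665607457851
jig [-0.0828 -0.1882  0.2127] travel [0. 0. 0.] rot [-0.004 -0.001 -0.001] F [ 0.7 -1.   0.4] q [-0.59  0.18 -0.22  1.17 -0.    1.19]
1.7 0.083 0.715
1.8 0.082 0.769
1.9 0.086 0.823
2.0 0.096 0.878
2.1 0.11 0.932
2.2 0.131 0.986
tab [0.03003494 0.0566189  0.03222472]
```

View pics/top5.png

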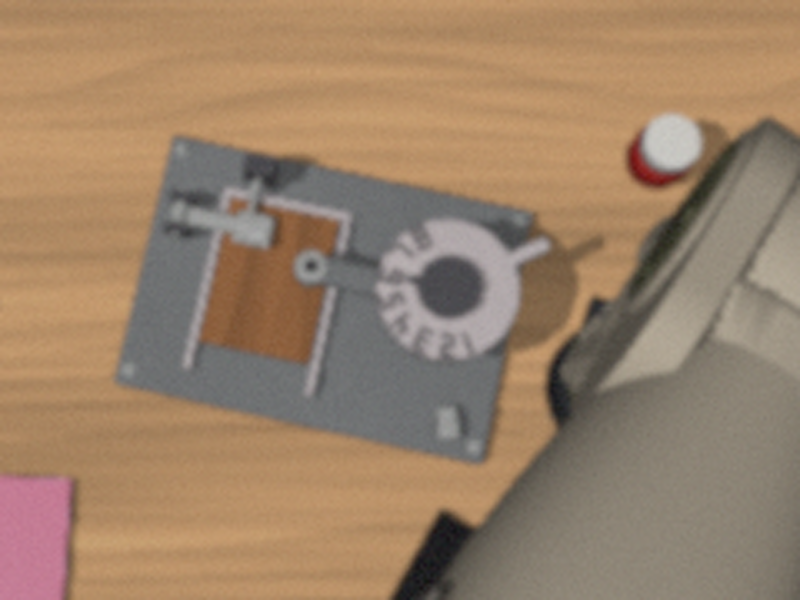

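The blank is against the fence, the clamp is shut (tab at (255,230) in the crop) and the lug is at (535,250), which reads as number 6. The sharpener hasn't moved.

```bash
python3 -c "
from h import *
print(env.hand_in())"
```

```text
the job is handed in; nothing more can be done
None
```

The job is handed in at about 14 s of the 70 s, and the final camera check showed the blank against the fence, the clamp snapped shut, the collar at number 6 (measured 2.21–2.25 rad), the arm clear, and the sharpener and paint jar where they started; I did not re-measure the other bystanders, and the hand-in gave back no verdict.

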